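# Hold the viewing lamp on with its key

### The job

Bring the conical flask in front of the light block by swinging the carousel a quarter turn by its steel post, until the plate clicks into its notch there. Then take the key with the rectangular head out of the stand, push it all the way into the key switch (its pins are sticky, so rock the key a little if it stalls), turn it a quarter turn clockwise and finish while holding it turned, since it springs back when let go. Keep the glassware upright and in its seats, and leave the round-headed key and everything else on the bench alone.

Things in the scene. Friction and masses are not known exactly. Their poses are not given: they have to be found in the camera images.
- viewer: Fixed black base of the carousel, a disc of 216 mm diameter, 14 mm thick, on the bench. Origin: on the bench under the carousel's axis; z up. Its +x points from the axis to the light block, a black block 30 mm deep (x 133 to 163 mm), 75 mm wide, 114 mm tall that stands on the base.
- carousel (a joint): Angle (rad) of the aluminium plate (210 mm diameter, top 35 mm above the bench) on the viewer's axis; 0 at the start, + anticlockwise from above, stops at +-1.75. Three seats (8 mm rims) 70 mm from the axis, at 0 on the viewer's +x (by the light), +y, -y. Notches at 0, +1.571, -1.571 draw it in over 0.07 rad; leaving or entering takes 6 N at the post; else light friction.
- post_top (a point): Centre of the top end of the carousel's upright steel post (the only handle), 14 mm diameter, 60 mm tall from the plate to this point, which lies 95 mm above the bench and 85 mm from the axis. At carousel angle 0 the post stands at the viewer's -x, a quarter turn from each side seat. Nothing stands within 75 mm of the post on the plate.
- lamp_spot (a point): Point fixed in the viewer, 70 mm from the axis towards the light block, 35 mm above the bench: where the centre of the flask's foot must be. It lies on a notch of the carousel.
- flask: Conical glass flask with a cylindrical cap, 62 mm foot diameter, 112 mm tall, 0.15 kg, loose in one of the two side seats (the viewer's +y or -y, it varies) with about 1.5 mm play. Origin: centre of its underside, z up.
- key: The key to use, upright in a stand slot. Black rectangular head 10 mm thick (its x), 30 mm wide (y), 36 mm tall (z 49 to 85 mm); round neck 5 mm diameter (z 32 to 50 mm); flat steel blade 4 mm (x) by 14 mm (y), z 0 to 32 mm, rounded tip. Same after a half turn about z, so either way round fits. Origin: centre of the blade's tip, z up the key. 50 g.
- spare: Another key, not to be used: black disc head of 32 mm diameter, 10 mm thick, round shank. Stands in the other slot of the same stand. Origin: its lower tip, z up.
- keystand: Fixed dark wooden block, 46 mm (x) by 130 mm (y) by 50 mm tall, with two upright slots 68 mm apart along y, 40 mm deep; the keys stand in them with their heads about 9 mm above the block and their wide side along the block's y. Which key is in which slot varies. Origin: centre of its underside.
- keyswitch: Fixed grey key switch box, 100 by 100 mm, 75 mm tall, aluminium face on top. Origin: centre of its underside, z up. The key's wide side (key y) must lie along the box's y to go in.
- keyhole (a point): Slot centre in the switch's top face, 75 mm above the bench. Slot 16.4 mm (box y) by 6.4 mm (box x) through the 6 mm face, 15.6 by 5.2 mm in the barrel below. The key's tip stops 41 mm below the face, its head then 8 mm above it. Spring pins met at about 13 and 25 mm deep resist with 5 to 12 N each. The key turns only within 3 mm of the bottom; once turned the face keeps it in.
- barrel (a joint): Angle (rad) of the key switch's barrel: 0 at rest, grows to its stop at 1.571 as the key is turned clockwise seen from above. A spring turns it back: 0.05 N m at 0, 0.17 N m at the quarter turn. The key has about 0.1 rad of play in the barrel.
- jar_a: Glass jar with black lid, 62 mm diameter, 85 mm tall, loose in the side seat of the carousel across from the flask. Origin: centre of its underside.
- jar_b: Glass jar like jar_a, in the seat that stands before the light at the start.
- dishes: Bystander: stack of clear dishes, 75 mm diameter, 41 mm tall. Origin under its centre.
- bottle: Bystander: glass bottle with blue cap, 64 mm diameter, 150 mm tall. Origin under its centre.
- bigjar: Bystander: amber jar 84 mm diameter, 130 mm tall. Origin under its centre.
- band: Bystander: steel jar band (ring) 70 mm diameter, 12 mm tall. Origin under its centre.
- brush: Bystander: brush 160 mm long lying on the bench.
- beaker: Bystander: clear beaker 70 mm diameter, 85 mm tall. Origin under its centre.
Mind the look-alikes: they are no part of the job. What is shaped like the jar_b but pink is not meant.

How it is judged (in metres and radians):
On the way, in this order (a step that is already met when the one before it is completed fails the run):
1. the flask stands before the light, the plate at rest in its notch, while the key is still in the stand (horizontal distance between flask and lamp_spot below 0.009 m and angle between flask's own z axis and vertical below 0.15 rad and velocity of joint carousel between -0.05 and 0.05 rad/s and horizontal distance between key and keystand below 0.05 m), for 0.2 s.
2. the key is fully home in the key switch, not yet turned (horizontal distance between flask and lamp_spot below 0.009 m and angle between each of flask, key's own z axis and vertical below 0.15 rad and z of key in the frame of keyswitch below 0.037 m and horizontal distance between key and keyhole below 0.005 m and value of joint barrel below 0.5 rad), for 0.1 s.
3. the key is turned a quarter turn (z of key in the frame of keyswitch below 0.037 m and horizontal distance between key and keyhole below 0.005 m and angle between key's own z axis and vertical below 0.15 rad and value of joint barrel above 1.35 rad), for 0.2 s.
At the end, for the whole second after the job is handed in: The key is still gripped (over 2 N), home in the switch (tip under 37 mm above the bench, within 5 mm of the keyhole axis, tilt under 0.15 rad) with the barrel past 1.35 rad; the flask is within 9 mm of the lamp spot; flask and jars upright (0.15 rad), feet below 40 mm (all of step 3 and horizontal distance between flask and lamp_spot below 0.009 m and angle between each of flask, jar_a, jar_b's own z axis and vertical below 0.15 rad and contact force between the fingers and key above 2 N and height (world z) of each of flask, jar_a, jar_b below 0.04 m); the arm keeps its last pose, push and grip.
It fails at once if the flask or a jar on the carousel is tipped (angle between any of flask, jar_a, jar_b's own z axis and vertical above 0.4 rad).
It fails at once if the round-headed key is pulled out of the stand or touched hard (distance of spare from where it was at the start of the episode above 0.02 m or contact force between the fingers and spare above 5 N).
It fails at once if a bystander is moved more than 30 mm (distance of any of dishes, bottle, bigjar, band, brush, beaker from where it was at the start of the episode above 0.03 m).
It also fails if it takes over 72 s, if anything falls off the work surface, if the arm or the gripper's body presses on something with over 40 N, if the wrist force passes 120 N, or if a joint passes its speed limit or range.

### The arm

A 6-joint arm with a two-finger parallel gripper is mounted at the origin on the work surface. World frame = base frame: x ahead of the robot, y to its left, z up, the work surface at z = 0. Lengths are in mm, angles in rad, forces in N, time in s.
With the tool pointing down it reaches from about 275 to 1000 mm from the base axis. Payload 8.4 kg.
Tool frame: the origin (TCP) lies at the very end of the fingers, on their centre line; the grasp point (between the pads) lies 19 mm behind it (r.pinch_z is the distance from the TCP to the grasp point, in mm); z points along the fingers, y is the direction in which the jaws open and shut (so a half turn about z gives the same grasp; the last joint's range is limited). The gripper opens to 85 mm and grips with 20 to 120 N. Pads are 22 mm wide; open, the fingers measure 114 mm over their backs; the gripper's body (76 mm by 85 mm) begins 54 mm behind the grasp point. The pads swing forward as they close: fully open they stand 13 mm farther back than shut.
Start: joints at [1.23, 0.353, 1.633, -0, 1.155, -0.002], TCP at [207.721, 589.474, 231.281] pointing down, gripper open.
Joint ranges: [-2.63, 2.63], [-0.92, 2.1], [0.06, 2.66], [-1.3, 4.44], [0, 2.69], [-3.02, 3.02]. Speed limits (rad/s): [2.22, 2.22, 2.79, 3.14, 3.14, 3.14].

### API

Orientations are given as [roll, pitch, yaw] about the fixed x, y, z axes, in that order (R = Rz(yaw) Ry(pitch) Rx(roll)).
In Python, from rig import r, optics gives the robot as it stands.
- The arm moves only by the shell command python3 -m creep 'ROWS' [FORCE]. ROWS is JSON, a list of rows, each an object with "dp": the shift along the tool's x, y, z in mm, a list of three; "angular": the turn, a rotation vector about the tool's x, y, z in rad, a list of three; "fingers": the finger opening in mm, from 0 to 85.4. In form: [{"dp": [dx, dy, dz], "angular": [wx, wy, wz], "fingers": fingers}, ...]. A call has 1 to 5 rows; each row is the pose to reach, as a shift and turn from the pose commanded when the call began, along the tool's axes at that moment; what a row does not reach only later rows make up. A row lasts 1/12 s, in which the tool goes at most 41.7 mm and 7.16 degrees, less where a joint would pass 70% of its speed; a pose out of reach is approached as far as the arm can. A call with a gripper value outside its range is refused whole. The fingers move at their own pace and stop on an object; FORCE is the grip in N (left out, the last holds). Time passes only in rows, so rows that repeat a pose let the fingers close. It gives the time, the measured TCP pose, the force and the opening at its end, in the units of the state.
- r.sense(): the state, without advancing time (a new reading comes with each control period).
- optics.grab_frame(name): name is "scene" or "top" or "wrist"; returns the picture (420x560x3 uint8, blue, green, red); there is no depth.
- optics.camera_params(name): a dict with "fx", "fy", "cx", "cy" (pixels), "eye" and "rotation" of the camera in the world; the wrist camera has in their place "T_tool_cam" (4x4, takes a point from camera to tool coordinates, whose origin is the TCP and whose axes are the flange's). Camera axes: x right, y up, looking along -z (the intrinsics and any distortion apply to the point x, -y, -z); pixel columns grow to the right and rows downward; lengths in mm; the calibration is good to about 2 mm. The wrist camera is an equidistant fisheye: a pixel r from the principal point sees the ray r / f radians off the axis. A picture is of the moment at which its call begins: read the wrist's pose just before it. camera_params takes no time and is no camera call.
- r.sign_off(): hands the job in, once; it reports no verdict.
The state is a dict: "clock": time; "qpos": joint angles; "qvel": joint speeds; "joint_efforts": joint torques, N m; "eef_pos": TCP position; "tcp_rot": TCP orientation; "contact_force": force on the tool from outside, world axes, zero at the start; "wrist_torque": the same for the moment, N m; "opening": opening from 0.0 (shut) to 1.0 (fully open).
Only numpy, scipy, OpenCV 4.12 (cv2) and the standard library are available. Lean on these libraries where they do the work, as an engineer would, in place of code of your own. Each camera call takes 0.05 s, during which the arm holds its last target.

## Working session

There is one attempt and no reset: what is moved stays moved. The work goes in short steps, Python scripts to look and compute and a shell command to move; the robot and the scene stay as the last step left them, time stands still between calls to the robot, and variables do not carry over. Pictures are saved under pics/ and viewed, and the job is handed in when it is done.

```bash
mkdir -p pics; ls; python3 - <<'E'
from rig import r, optics
import cv2
print(r.sense(), r.pinch_z)
for n in ["scene","top","wrist"]:
    cv2.imwrite(f"pics/{n}0.png",optics.grab_frame(n)); print(n,optics.camera_params(n))
E
```

```text
pics
{'clock': 0.0, 'qpos': array([ 1.22959529e+00,  3.53671347e-01,  1.63415431e+00, -2.86189476e-05,
        1.15522707e+00, -2.38794603e-03]), 'qvel': array([-6.48947186e-04,  3.60230969e-05, -6.33725315e-04,  5.83534093e-04,
        6.82795853e-05,  3.30968673e-04]), 'joint_efforts': array([ 5.52278623e-03, -6.05254698e+01, -3.42068768e+01,  4.48422134e-04,
        9.42025246e-03, -5.60316482e-05]), 'eef_pos': array([207.56432026, 588.99793349, 230.53857849]), 'tcp_rot': array([-3.14013253e+00,  2.26795611e-05,  2.80279115e+00]), 'contact_force': array([0.23824708, 0.03849274, 0.30061183]), 'wrist_torque': array([-0.03683463,  0.0269476 ,  0.00370074]), 'opening': 0.9980501129748235} 18.700000000000003
scene {'fx': 445.41301123697804, 'fy': 445.41301123697804, 'cx': 283.5532383266512, 'cy': 204.0856848729572, 'eye': array([1223.3943248 , -572.60400682, 1001.51350254]), 'rotation': array([0.77763365, 0.00682692, 0.8677743 ])}
top {'fx': 432.22173332679876, 'fy': 432.22173332679876, 'cx': 273.43151507482054, 'cy': 216.6409913946621, 'eye': array([ 317.89848675,   34.04377229, 1237.03098205]), 'rotation': array([ 0.19087913, -0.00308409, -1.55439828])}
wrist {'fx': 325.19226210127806, 'fy': 325.19226210127806, 'cx': 285.46017706697995, 'cy': 213.68099113881897, 'T_tool_cam': array([[-8.57142346e-05,  9.64799939e-01,  2.62984924e-01,
         6.58517448e+01],
       [ 9.99999725e-01,  2.76404769e-04, -6.88104438e-04,
        -6.13895031e-03],
       [-7.36573407e-04,  2.62984793e-01, -9.64799697e-01,
        -1.41711981e+02],
       [ 0.00000000e+00,  0.00000000e+00,  0.00000000e+00,
         1.00000000e+00]])}
```

View pics/scene0.png

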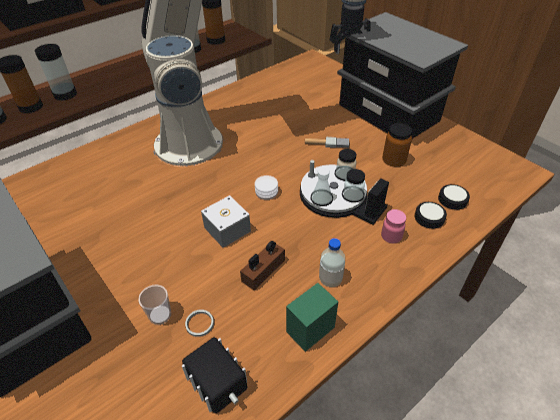

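View pics/top0.png

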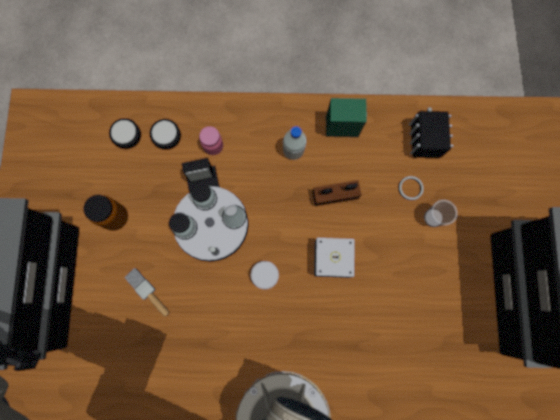

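View pics/wrist0.png

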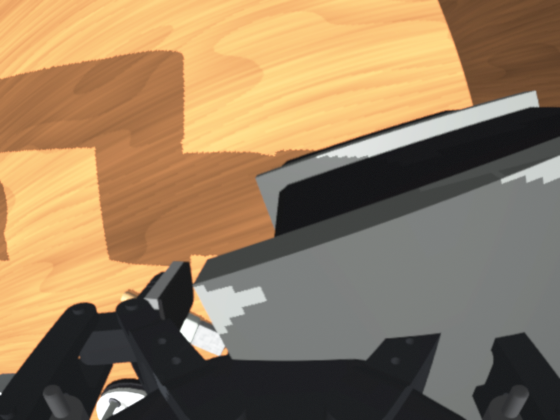

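```bash
cat > h.py <<'E'
from rig import r, optics
import cv2, numpy as np
from scipy.spatial.transform import Rotation as Ro
def Rm(v): return Ro.from_euler('xyz',v).as_matrix()
def cam(name,s=None):
    p=optics.camera_params(name)
    if name=="wrist":
        T=p['T_tool_cam']; s=s or r.sense(); Rt=Rm(s['tcp_rot'])
        return p,Rt@T[:3,3]+s['eef_pos'],Rt@T[:3,:3]
    return p,np.array(p['eye']),Rm(p['rotation'])
def ray(name,u,v,C=None):
    p,e,R=C or cam(name)
    a=np.array([(u-p['cx'])/p['fx'],(v-p['cy'])/p['fy']])
    if name=="wrist":
        th=np.hypot(*a); d=np.array([*(a/max(th,1e-9)*np.sin(th)),np.cos(th)])
    else: d=np.array([*a,1.])
    d=R@(d*[1,-1,-1]); return e,d/np.linalg.norm(d)
def cast(name,u,v,z,C=None):
    e,d=ray(name,u,v,C); return e+d*(z-e[2])/d[2]
def proj(name,P,C=None):
    p,e,R=C or cam(name); c=R.T@(np.asarray(P,float)-e)*[1,-1,-1]
    if name=="wrist":
        th=np.arctan2(np.hypot(c[0],c[1]),c[2]); k=th/max(np.hypot(c[0],c[1]),1e-9)
        return np.array([p['cx']+p['fx']*c[0]*k,p['cy']+p['fy']*c[1]*k])
    return np.array([p['cx']+p['fx']*c[0]/c[2],p['cy']+p['fy']*c[1]/c[2]])
def crop(img,x0,y0,x1,y1,k,fn):
    cv2.imwrite(fn,cv2.resize(img[y0:y1,x0:x1],None,fx=k,fy=k,interpolation=cv2.INTER_CUBIC))
E
python3 - <<'E'
from h import *
t=cv2.imread('pics/top0.png'); s=cv2.imread('pics/scene0.png')
crop(t,160,140,380,290,3.6,'pics/t1.png'); crop(s,190,130,400,290,3.8,'pics/s1.png')
for n,u,v,z in [('post',214,251,95),('axis',209,223,35),('lightblk',199,171,114),('key a',328,190,85),('key b',351,187,85),('hole',335,257,75),('dish',264,275,41)]: print(n,cast('top',u,v,z).round())
E
```

```text
post [443. 190.  95.]
axis [529. 216.  35.]
lightblk [657. 237. 114.]
key a [ 618. -115.   85.]
key b [ 627. -178.   85.]
hole [ 435. -133.   75.]
dish [385.  57.  41.]
```

View pics/t1.png

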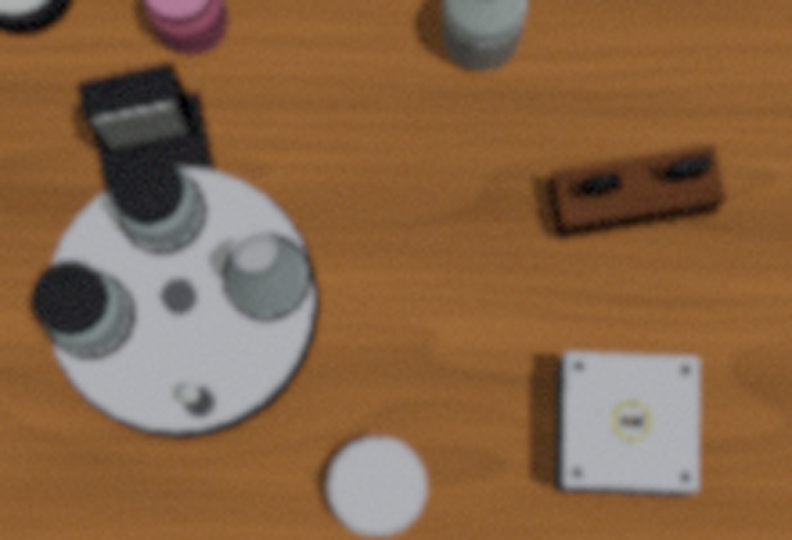

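View pics/s1.png

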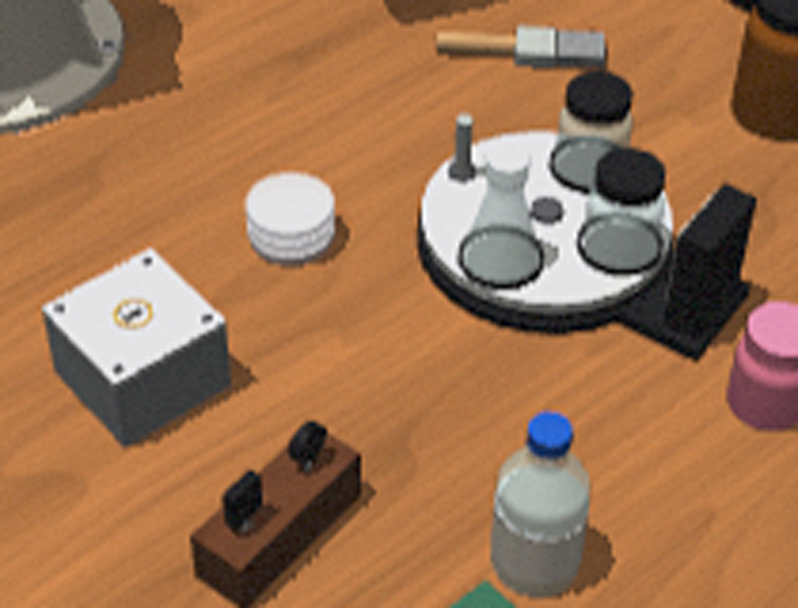

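```bash
cat >> h.py <<'E'
def tri(L):
    A=np.zeros((3,3));b=np.zeros(3)
    for n,u,v in L:
        e,d=ray(n,u,v); M=np.eye(3)-np.outer(d,d); A+=M;b+=M@e
    return np.linalg.solve(A,b)
E
python3 - <<'E'
from h import *
T=lambda x,y:('top',160+x/3.6,140+y/3.6)
S=lambda x,y:('scene',190+x/3.8,130+y/3.8)
def both(n,t,s,z=None):
    print(n,'tri',tri([T(*t),S(*s)]).round(1), 'z:',z and (cast(*T(*t),z).round(1),cast(*S(*s),z).round(1)))
both('post',(187,391),(464,119),95)
both('plate',(184,298),(546,219),35)
both('hub',(179,296),(546,210),38)
both('keyA',(598,184),(310,438),85)
both('keyB',(685,168),(243,492),85)
both('hole',(631,421),(132,313),75)
for c in [(565,352),(700,357),(698,492),(562,490)]: print(cast(*T(*c),75).round(1))
for c in [(545,178),(712,150),(721,208),(562,233)]: print(cast(*T(*c),50).round(1))
for c in [(150,250),(228,325),(128,382),(45,312)]: print(cast(*S(*c),75).round(1))
# light block top
for c in [(80,85),(170,67),(185,110),(92,128)]: print('L',cast(*T(*c),114).round(1))
print(r.sense()['clock'])
E
```

```text
post tri [449.3 195.4  90.3] z: (array([449.5, 195.8,  95. ]), array([452.8, 190.3,  95. ]))
plate tri [532.3 212.4  24. ] z: (array([529.6, 209.8,  35. ]), array([540.6, 204.8,  35. ]))
hub tri [531.5 214.1  33. ] z: (array([530.6, 213.3,  38. ]), array([535. , 210.1,  38. ]))
keyA tri [ 618.1 -110.7   71.7] z: (array([ 614.4, -109.4,   85. ]), array([ 627. , -116.9,   85. ]))
keyB tri [ 629.7 -177.7   78.1] z: (array([ 628.2, -176. ,   85. ]), array([ 633.9, -181.1,   85. ]))
hole tri [ 435.2 -134.9   70.5] z: (array([ 434.9, -134.1,   75. ]), array([ 438.8, -137.3,   75. ]))
[486.1 -84.9  75. ]
[ 484.  -186.6   75. ]
[ 383.  -183.2   75. ]
[382.8 -82.4  75. ]
[627.6 -72.1  50. ]
[ 652.6 -204.    50. ]
[ 605.7 -210.1   50. ]
[583.5 -85.3  50. ]
[392.  -87.4  75. ]
[495.9 -89.7  75. ]
[ 493.8 -179.3   75. ]
[ 395.  -186.6   75. ]
L [677.  283.6 114. ]
L [692.4 216.5 114. ]
L [658.8 203.8 114. ]
L [643.6 272.7 114. ]
0.15
```

```bash
cat > go.py <<'E'
import sys
from h import *
# usage: go.py x y z yaw -> dp, angular z in present tool axes
x,y,z,yaw=map(float,sys.argv[1:5]); s=r.sense(); R=Rm(s['tcp_rot'])
Rt=Rm([np.pi,0,yaw])
print('t',round(s['clock'],2),'pos',s['eef_pos'].round(1),'rot',s['tcp_rot'].round(3),'F',s['contact_force'].round(1),'open',round(s['opening']*85.4,1),'q6',s['qpos'][5].round(2))
print('dp',(R.T@(np.array([x,y,z])-s['eef_pos'])).round(1),'ang',Ro.from_matrix(R.T@Rt).as_rotvec().round(3))
E
python3 go.py 450 194 230 0.225
```

```text
t 0.15 pos [207.6 589.1 230.7] rot [-3.14   0.     2.803] F [0.4 0.9 0.4] open 85.8 q6 -0.0
dp [-359.9 -292.1    1.1] ang [-0.000e+00  1.000e-03  2.578e+00]
```

```bash
python3 -m creep '[{"dp":[-30,-24,0],"angular":[0,0,0.12],"fingers":85},{"dp":[-60,-48,0],"angular":[0,0,0.24],"fingers":85},{"dp":[-90,-73,0],"angular":[0,0,0.36],"fingers":85},{"dp":[-120,-97,0],"angular":[0,0,0.48],"fingers":85},{"dp":[-150,-121,0],"angular":[0,0,0.6],"fingers":85}]' 20; python3 go.py 450 194 230 0.225
```

```text
clock: 0.57
eef_pos: [309.3, 423.8, 231.1]
tcp_rot: [-3.141, 0.0, 2.197]
contact_force: [0.4, 0.7, 0.3]
opening: 0.998
t 0.57 pos [309.3 423.8 231.1] rot [-3.141  0.     2.197] F [0.4 0.7 0.3] open 85.3 q6 0.31
dp [-268.6  -20.8    1.1] ang [-0.     0.     1.972]
```

```bash
python3 -m creep '[{"dp":[-34,-3,0],"angular":[0,0,0.12],"fingers":85},{"dp":[-68,-5,0],"angular":[0,0,0.24],"fingers":85},{"dp":[-102,-8,0],"angular":[0,0,0.36],"fingers":85},{"dp":[-136,-10,0],"angular":[0,0,0.48],"fingers":85},{"dp":[-170,-13,0],"angular":[0,0,0.6],"fingers":60}]'; python3 go.py 450 194 230 0.225
```

```text
clock: 0.98
eef_pos: [399.5, 279.1, 231.3]
tcp_rot: [3.141, -0.0, 1.597]
contact_force: [0.4, 0.5, 1.4]
opening: 0.881
t 0.98 pos [399.5 279.1 231.3] rot [ 3.141 -0.     1.597] F [0.4 0.5 1.4] open 75.2 q6 0.58
dp [-86.4  48.3   1.3] ang [ 0.    -0.     1.372]
```

```bash
python3 -m creep '[{"dp":[-17,10,0],"angular":[0,0,0.12],"fingers":40},{"dp":[-34,20,0],"angular":[0,0,0.24],"fingers":40},{"dp":[-51,29,0],"angular":[0,0,0.36],"fingers":40},{"dp":[-68,38,0],"angular":[0,0,0.48],"fingers":40},{"dp":[-86,48,0],"angular":[0,0,0.6],"fingers":40}]'; python3 go.py 450 194 230 0.225;  python3 -m creep '[{"dp":[0,0,0],"angular":[0,0,0.12],"fingers":40},{"dp":[0,0,0],"angular":[0,0,0.24],"fingers":40},{"dp":[0,0,0],"angular":[0,0,0.36],"fingers":40},{"dp":[0,0,0],"angular":[0,0,0.48],"fingers":40},{"dp":[0,0,0],"angular":[0,0,0.6],"fingers":40}]'; python3 go.py 450 194 230 0.225
python3 - <<'E'
from h import *
s=r.sense(); print(s['eef_pos'],s['tcp_rot'])
im=optics.grab_frame('wrist'); cv2.imwrite('pics/w1.png',im)
C=cam('wrist',s)
print(proj('wrist',s['eef_pos'],C),proj('wrist',[450,194,95],C),proj('wrist',[531,211.5,35],C))
E
```

```text
clock: 1.4
eef_pos: [449.8, 195.3, 231.2]
tcp_rot: [-3.141, 0.0, 0.997]
contact_force: [0.4, 1.2, -0.4]
opening: 0.468
t 1.4 pos [449.8 195.3 231.2] rot [-3.141  0.     0.997] F [ 0.4  1.2 -0.4] open 40.0 q6 0.98
dp [-1.   0.9  1.2] ang [-0.     0.     0.772]
clock: 1.82
eef_pos: [449.5, 196.1, 231.1]
tcp_rot: [-3.142, 0.0, 0.397]
contact_force: [0.7, -0.6, 0.3]
opening: 0.466
t 1.82 pos [449.5 196.1 231.1] rot [-3.142  0.     0.397] F [ 0.7 -0.6  0.3] open 39.8 q6 1.58
dp [-0.3  2.1  1.1] ang [0.    0.    0.172]
[449.49931153 196.06623961 231.11067324] [-3.14159192e+00  4.14223412e-04  3.96645928e-01]
[284.81007341 270.71965163] [287.54265796 204.53177985] [302.05132317 113.70412517]
```

View pics/w1.png

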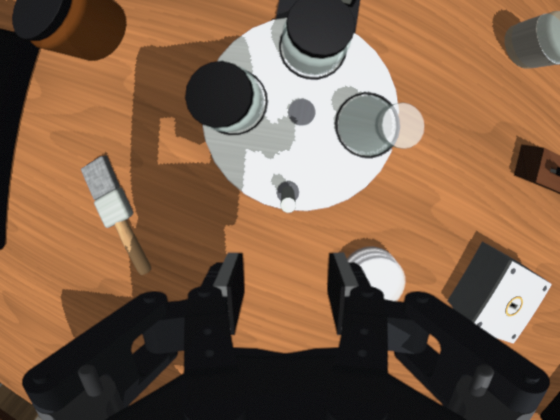

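```bash
python3 -m creep '[{"dp":[0,1,34],"angular":[0,0,0.1],"fingers":40},{"dp":[0,2,68],"angular":[0,0,0.176],"fingers":40},{"dp":[0,2,100],"angular":[0,0,0.176],"fingers":40},{"dp":[0,2,115],"angular":[0,0,0.176],"fingers":40},{"dp":[0,2,115],"angular":[0,0,0.176],"fingers":40}]'; python3 go.py 449.5 193.5 58 0.221
python3 - <<'E'
from h import *
s=r.sense(); im=optics.grab_frame('wrist'); cv2.imwrite('pics/w2.png',im)
C=cam('wrist',s)
print(proj('wrist',s['eef_pos'],C),proj('wrist',[449.5,193.5,95],C),proj('wrist',[532,212,35],C))
E
```

```text
clock: 2.28
eef_pos: [447.9, 193.3, 113.0]
tcp_rot: [3.14, 0.006, 0.23]
contact_force: [-1.2, -0.3, -0.9]
opening: 0.466
t 2.28 pos [447.9 193.3 113. ] rot [3.14  0.006 0.23 ] F [-1.2 -0.3 -0.9] open 39.8 q6 1.75
dp [ 1.9  0.1 55. ] ang [0.001 0.006 0.009]
[284.98581257 270.80296872] [285.35683925 253.47384258] [286.44035488  98.23460173]
```

View pics/w2.png

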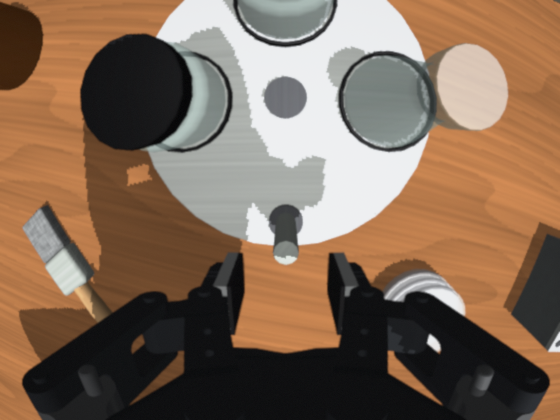

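```bash
python3 -m creep '[{"dp":[2,0,30],"angular":[0,0,0],"fingers":40},{"dp":[2,0,55],"angular":[0,0,0],"fingers":30},{"dp":[2,0,55],"angular":[0,0,0],"fingers":18},{"dp":[2,0,55],"angular":[0,0,0],"fingers":17},{"dp":[2,0,55],"angular":[0,0,0],"fingers":17}]'; python3 go.py 449.5 193.5 58 0.221
python3 - <<'E'
import numpy as np
from h import *
s=r.sense(); R=Rm(s['tcp_rot']); p=s['eef_pos']; 
A=np.array([532,212]); v=p[:2]-A
for a in list(range(6,97,6)):
    t=np.radians(a); q=A+np.array([[np.cos(t),-np.sin(t)],[np.sin(t),np.cos(t)]])@v
    print(a, (R.T@np.array([*(q-p[:2]),0])).round(1), round(-t,3))
E
```

```text
clock: 2.75
eef_pos: [453.5, 195.3, 63.0]
tcp_rot: [-3.141, -0.002, 0.228]
contact_force: [1.0, -0.1, 0.7]
opening: 0.201
t 2.75 pos [453.5 195.3  63. ] rot [-3.141e+00 -2.000e-03  2.280e-01] F [ 1.  -0.1  0.7] open 17.2 q6 1.75
dp [-4.3  0.9  5. ] ang [-0.    -0.002  0.007]
6 [ 0.3  8.4 -0. ] -0.105
12 [ 1.4 16.7 -0. ] -0.209
18 [ 3.5 24.9 -0. ] -0.314
24 [ 6.3 32.8  0. ] -0.419
30 [10.  40.3  0. ] -0.524
36 [14.5 47.5  0. ] -0.628
42 [19.6 54.1  0. ] -0.733
48 [25.5 60.1  0. ] -0.838
54 [31.9 65.6  0. ] -0.942
60 [38.9 70.3  0.1] -1.047
66 [46.3 74.2  0.1] -1.152
72 [54.1 77.4  0.1] -1.257
78 [62.1 79.7  0.1] -1.361
84 [70.4 81.2  0.1] -1.466
90 [78.8 81.8  0.1] -1.571
96 [87.2 81.5  0.1] -1.676
```

```bash
python3 -m creep '[{"dp":[0,4,0],"angular":[0,0,-0.05],"fingers":17},{"dp":[0.6,10,0],"angular":[0,0,-0.126],"fingers":17},{"dp":[1.6,18,0],"angular":[0,0,-0.225],"fingers":17},{"dp":[3.7,26,0],"angular":[0,0,-0.325],"fingers":17},{"dp":[6.3,32.8,0],"angular":[0,0,-0.419],"fingers":17}]'; python3 go.py 550 130 60 1.79
```

```text
clock: 3.17
eef_pos: [467.4, 164.7, 63.6]
tcp_rot: [3.141, -0.003, 0.651]
contact_force: [0.3, 2.3, -0.5]
opening: 0.2
t 3.17 pos [467.4 164.7  63.6] rot [ 3.141e+00 -3.000e-03  6.510e-01] F [ 0.3  2.3 -0.5] open 17.1 q6 1.25
dp [44.7 77.6  3.8] ang [ 0.003 -0.003 -1.139]
```

```bash
python3 -m creep '[{"dp":[0.3,8.4,0],"angular":[0,0,-0.105],"fingers":17},{"dp":[1.4,16.7,0],"angular":[0,0,-0.209],"fingers":17},{"dp":[3.5,24.9,0],"angular":[0,0,-0.314],"fingers":17},{"dp":[6.3,32.8,0],"angular":[0,0,-0.419],"fingers":17},{"dp":[10,40.3,0],"angular":[0,0,-0.524],"fingers":17}]'; python3 go.py 550 130 60 1.79
```

```text
clock: 3.58
eef_pos: [499.5, 138.3, 63.6]
tcp_rot: [3.14, -0.002, 1.175]
contact_force: [-0.3, 1.9, -0.1]
opening: 0.199
t 3.58 pos [499.5 138.3  63.6] rot [ 3.140e+00 -2.000e-03  1.175e+00] F [-0.3  1.9 -0.1] open 17.0 q6 0.66
dp [11.8 49.8  3.8] ang [ 0.003 -0.001 -0.615]
```

```bash
python3 -m creep '[{"dp":[0.3,8.4,0],"angular":[0,0,-0.105],"fingers":17},{"dp":[1.4,16.7,0],"angular":[0,0,-0.209],"fingers":17},{"dp":[3.2,24,0],"angular":[0,0,-0.3],"fingers":17},{"dp":[5.5,31,0],"angular":[0,0,-0.39],"fingers":17},{"dp":[8,37,0],"angular":[0,0,-0.47],"fingers":17}]'; python3 go.py 549 130 60 1.79
python3 -m creep '[{"dp":[0.2,5,0],"angular":[0,0,-0.06],"fingers":17},{"dp":[0.7,9,0],"angular":[0,0,-0.11],"fingers":17},{"dp":[1,12.5,0],"angular":[0,0,-0.155],"fingers":17},{"dp":[1,12.5,0],"angular":[0,0,-0.155],"fingers":17},{"dp":[1,12.5,0],"angular":[0,0,-0.155],"fingers":17}]'; python3 go.py 549 130 60 1.79
python3 - <<'E'
from h import *
s=r.sense(); im=optics.grab_frame('wrist'); t=optics.grab_frame('top')
crop(t,160,140,380,290,3.6,'pics/t3.png'); cv2.imwrite('pics/w3.png',im)
C=cam('wrist',s)
print(proj('wrist',[532,212,35],C),proj('wrist',[532+.9756*70,212+.2188*70,35],C),proj('wrist',[532+.2188*85,212-.9756*85,95],C))
E
```

```text
clock: 4.0
eef_pos: [536.7, 131.3, 63.6]
tcp_rot: [3.139, -0.001, 1.645]
contact_force: [-1.2, 0.4, -0.8]
opening: 0.198
t 4.0 pos [536.7 131.3  63.6] rot [ 3.139e+00 -1.000e-03  1.645e+00] F [-1.2  0.4 -0.8] open 16.9 q6 0.16
dp [-2.2 12.2  3.7] ang [ 0.002 -0.    -0.145]
clock: 4.42
eef_pos: [549.0, 133.2, 63.2]
tcp_rot: [3.138, -0.0, 1.794]
contact_force: [0.0, 0.1, 0.4]
opening: 0.198
t 4.42 pos [549.  133.2  63.2] rot [ 3.138 -0.     1.794] F [0.  0.1 0.4] open 16.9 q6 0.01
dp [-3.2 -0.7  3.2] ang [ 0.003 -0.     0.004]
[285.76322895  99.76089253] [414.71483936 106.00076571] [285.96417767 312.92961589]
```

View pics/w3.png

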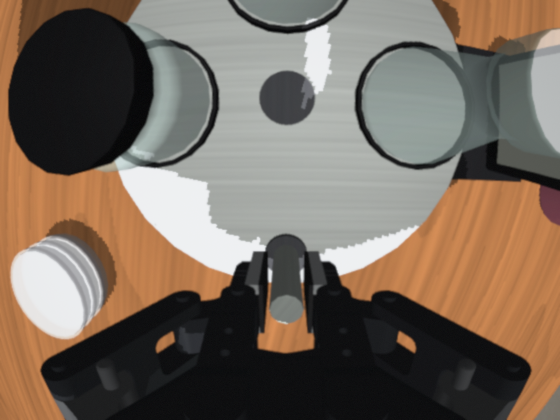

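View pics/t3.png

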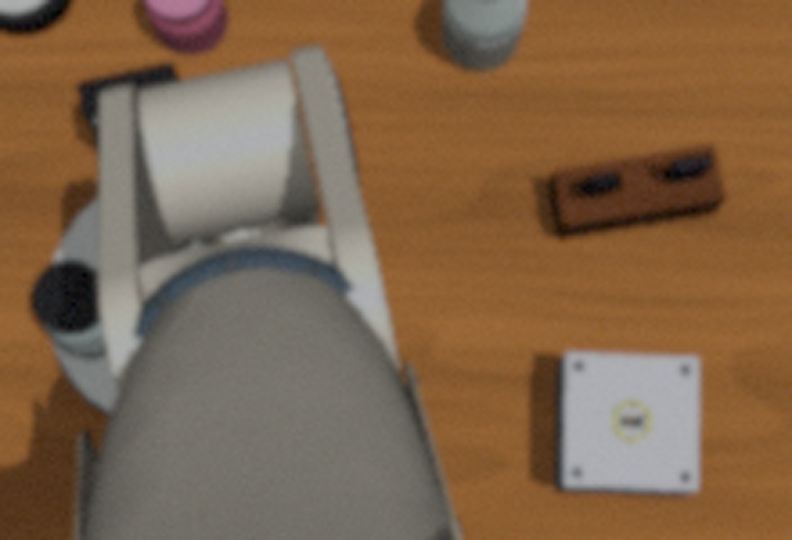

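```bash
python3 -m creep '[{"dp":[0,0,0],"angular":[0,0,0],"fingers":36},{"dp":[0,0,0],"angular":[0,0,0],"fingers":36},{"dp":[0,0,0],"angular":[0,0,0],"fingers":36},{"dp":[0,0,-20],"angular":[0,0,0],"fingers":36},{"dp":[0,0,-50],"angular":[0,0,0],"fingers":36}]'; python3 -m creep '[{"dp":[0,0,-30],"angular":[0,0,0],"fingers":36},{"dp":[0,0,-60],"angular":[0,0,0],"fingers":36},{"dp":[0,0,-90],"angular":[0,0,0],"fingers":40},{"dp":[0,0,-120],"angular":[0,0,0],"fingers":50},{"dp":[0,0,-120],"angular":[0,0,0],"fingers":60}]'
python3 - <<'E'
from h import *
s=r.sense(); im=optics.grab_frame('wrist');cv2.imwrite('pics/w4.png',im)
C=cam('wrist',s)
print(proj('wrist',[532,212,35],C),proj('wrist',[532+.9756*70,212+.2188*70,35],C),proj('wrist',[532+.2188*85,212-.9756*85,95],C))
E
python3 go.py 629 -178 230 1.76
```

```text
clock: 4.93
eef_pos: [545.5, 132.4, 109.3]
tcp_rot: [-3.136, 0.0, 1.795]
contact_force: [0.4, 0.8, 0.2]
opening: 0.425
clock: 5.35
eef_pos: [550.7, 133.6, 237.3]
tcp_rot: [3.133, -0.0, 1.795]
contact_force: [1.2, -0.3, 0.3]
opening: 0.694
[282.31791879 113.76381379] [348.54919081 115.22198432] [282.16222575 206.56600894]
t 5.4 pos [549.6 133.4 234.6] rot [ 3.135 -0.     1.795] F [-1.3 -0.2 -0.5] open 60.2 q6 0.01
dp [-321.3    8.2    4.7] ang [ 0.006 -0.     0.035]
```

View pics/w4.png

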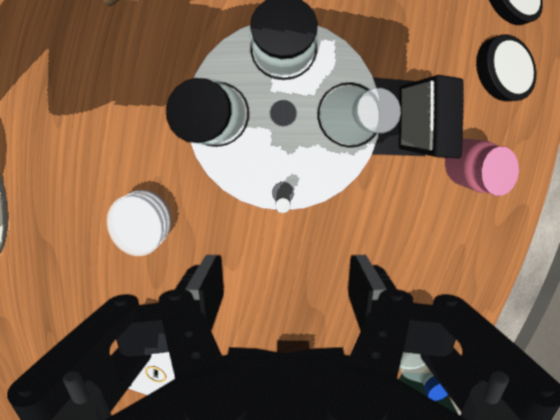

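```bash
python3 -m creep '[{"dp":[-35,0,0],"angular":[0,0,0],"fingers":60},{"dp":[-70,2,2],"angular":[0,0,0.01],"fingers":60},{"dp":[-105,3,4],"angular":[0,0,0.02],"fingers":60},{"dp":[-140,4,4],"angular":[0,0,0.03],"fingers":60},{"dp":[-175,5,4],"angular":[0,0,0.035],"fingers":60}]'; python3 -m creep '[{"dp":[-35,1,0],"angular":[0,0,0],"fingers":60},{"dp":[-70,2,0],"angular":[0,0,0],"fingers":60},{"dp":[-105,3,0],"angular":[0,0,0],"fingers":60},{"dp":[-120,3,0],"angular":[0,0,0],"fingers":60},{"dp":[-120,3,0],"angular":[0,0,0],"fingers":60}]'
python3 - <<'E'
from h import *
s=r.sense(); im=optics.grab_frame('wrist');cv2.imwrite('pics/w5.png',im); print(s['eef_pos'],s['tcp_rot'])
C=cam('wrist',s)
print(proj('wrist',[629,-177,95],C),proj('wrist',[617,-110,95],C),proj('wrist',[435,-134,75],C))
E
python3 go.py 629 -178 230 1.76
```

```text
clock: 5.82
eef_pos: [590.8, -38.0, 225.7]
tcp_rot: [-3.139, -0.001, 1.759]
contact_force: [0.5, 0.1, 0.4]
opening: 0.698
clock: 6.23
eef_pos: [616.7, -157.0, 225.7]
tcp_rot: [-3.14, 0.0, 1.757]
contact_force: [-0.5, -0.3, 0.7]
opening: 0.702
[ 616.71049554 -156.95312358  225.71912107] [-3.13999233e+00  4.31489922e-05  1.75657016e+00]
[294.48450352 229.09256861] [295.66307101 151.27647604] [109.00959358 145.96651463]
t 6.28 pos [ 616.3 -155.   225.8] rot [-3.140e+00 -1.000e-03  1.757e+00] F [-0.6 -0.2 -0.3] open 60.1 q6 -0.44
dp [-25.    8.2  -4.3] ang [-0.002 -0.001 -0.003]
```

View pics/w5.png

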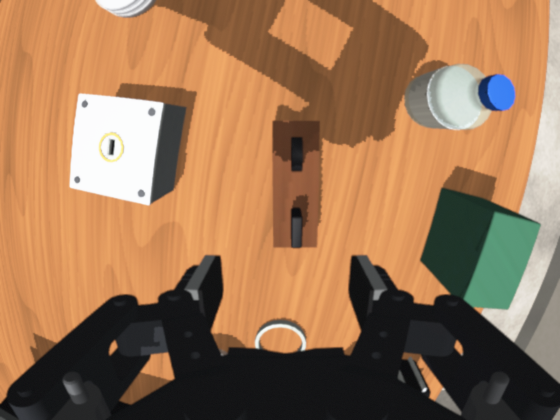

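```bash
python3 - <<'E'
from h import *
im=cv2.imread('pics/w5.png'); crop(im,250,110,350,260,4,'pics/w5z.png'); crop(im,60,80,190,215,4,'pics/w5s.png')
s=optics.grab_frame('scene'); crop(s,230,230,300,300,8,'pics/s5z.png'); 
E
```

```text
(no output)
```

View pics/w5z.png

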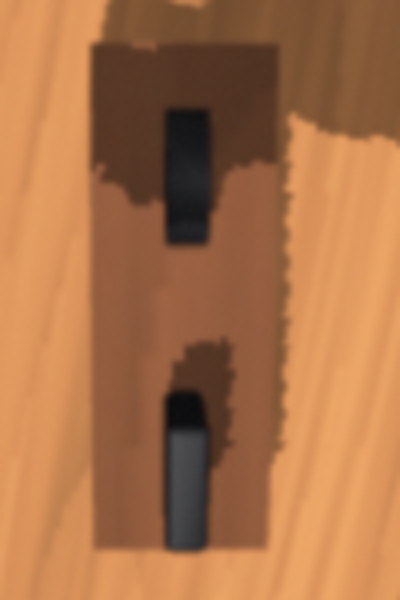

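View pics/w5s.png

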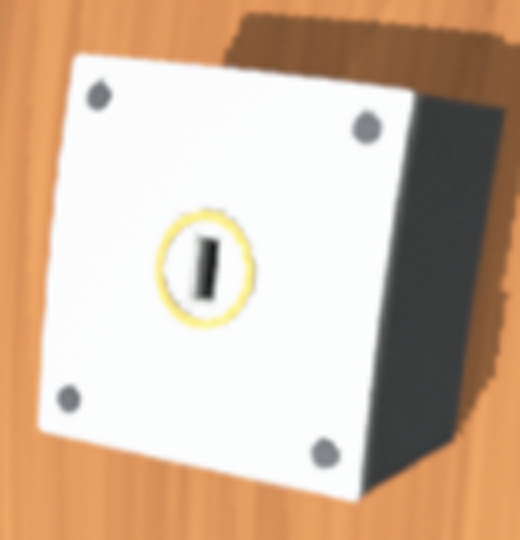

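View pics/s5z.png

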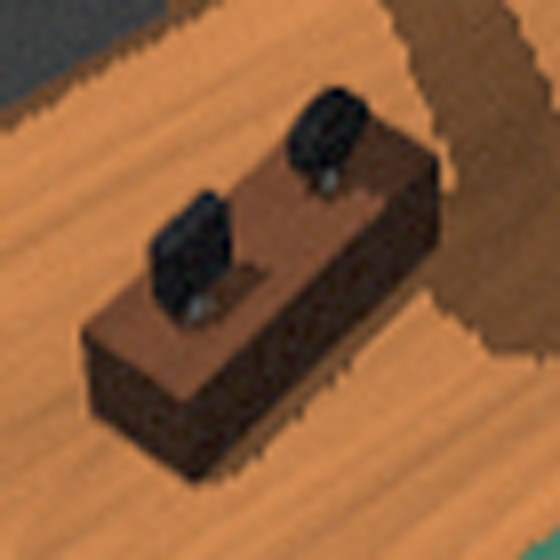

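```bash
python3 - <<'E'
from h import *
s=dict(eef_pos=np.array([616.71,-156.95,225.72]),tcp_rot=np.array([-3.13999,0,1.75657]))
C=cam('wrist',s)
w=lambda x,y,z:cast('wrist',250+x/4,110+y/4,z,C)[:2]
k=w(186,489,95); a=w(186,428,95); b=w(186.5,550,95); print('key',k,a,b,np.linalg.norm(a-b),np.arctan2(*(a-b)[[0,1]])*-1)
for x,y in [(93,44),(277,44),(268,548),(95,548)]: print('blk',w(x,y,50))
c=lambda x,y,z=75:cast('wrist',60+x/4,80+y/4,z,C)[:2]
P=[c(74,54),c(415,90),c(360,500),c(38,430)]
for p in P: print('face',p)
Q=[c(98,95),c(368,127),c(325,453),c(68,398)]
for p in Q: print('screw',p)
print('slot',c(206,268),'ring',c(206,268))
print(np.mean(P,0),np.mean(Q,0))
e=lambda p,q:np.arctan2(-(p-q)[0],(p-q)[1])
print('yaw',e(P[1],P[2]),e(P[0],P[3]),e(Q[1],Q[2]),e(Q[0],Q[3]))
g=lambda p,q:np.arctan2((p-q)[1],(p-q)[0])
print('yawx',g(P[1],P[0]),g(P[2],P[3]),g(Q[1],Q[0]),g(Q[2],Q[3]))
E
```

```text
key [ 631.31362206 -179.54213036] [ 628.5967424  -165.81012643] [ 634.2417034  -193.68855236] 28.444194787811618 0.19978376559718447
blk [592.16175166 -87.88579401]
blk [635.76797205 -79.41020273]
blk [ 659.95948101 -206.10679875]
blk [ 615.44815379 -214.38178361]
face [388.36393321 -84.05615448]
face [488.99852658 -85.89153059]
face [ 487.10171942 -185.9119178 ]
face [ 386.19476162 -184.23377317]
screw [398.26535465 -94.22727144]
screw [478.37425428 -95.81646641]
screw [ 476.55704477 -175.7353509 ]
screw [ 396.51732057 -173.92009157]
slot [ 438.09433636 -134.67182134] ring [ 438.09433636 -134.67182134]
[ 437.66473521 -135.02334401] [ 437.42849356 -134.92479508]
yaw -0.018961932378434104 -0.021649872462792406 -0.02273425659928069 -0.02193113271379779
yawx -0.01823600206974531 -0.016629080655272393 -0.01983533113091992 -0.022675592788056434
```

```bash
python3 go.py 631.5 -179.5 125 1.757;  python3 -m creep '[{"dp":[-12,5,0],"angular":[0,0,0],"fingers":36},{"dp":[-24,10,20],"angular":[0,0,0],"fingers":36},{"dp":[-27,10,50],"angular":[0,0,0],"fingers":36},{"dp":[-27,10,80],"angular":[0,0,0],"fingers":36},{"dp":[-27,10,100],"angular":[0,0,0],"fingers":36}]'
python3 -m creep '[{"dp":[0,0,0],"angular":[0,0,0],"fingers":36},{"dp":[0,0,0],"angular":[0,0,0],"fingers":36}]'
python3 - <<'E'
from h import *
s=r.sense(); im=optics.grab_frame('wrist');cv2.imwrite('pics/w6.png',im); print(s['eef_pos'],s['tcp_rot'])
C=cam('wrist',s); print(proj('wrist',[631.3,-179.5,95],C))
E
python3 go.py 631.5 -179.5 60 1.757
```

```text
t 6.33 pos [ 616.2 -153.7  226. ] rot [-3.140e+00 -1.000e-03  1.758e+00] F [-0.   0.6 -0.6] open 60.0 q6 -0.43
dp [-28.3  10.4 100.9] ang [-0.002 -0.001  0.001]
clock: 6.75
eef_pos: [631.1, -177.4, 124.6]
tcp_rot: [-3.14, -0.001, 1.761]
contact_force: [-0.1, -0.5, -0.8]
opening: 0.423
clock: 6.92
eef_pos: [631.5, -177.5, 126.5]
tcp_rot: [-3.14, -0.001, 1.761]
contact_force: [0.3, 0.4, 0.8]
opening: 0.422
[ 631.47822236 -177.48776654  126.4954245 ] [-3.13955047e+00 -1.12049238e-03  1.76108965e+00]
[283.6000003  249.20875689]
t 6.97 pos [ 632.5 -177.9  128. ] rot [3.141 0.    1.761] F [ 1.3 -0.6  0.3] open 36.3 q6 -0.47
dp [-1.4 -1.3 68. ] ang [0.    0.    0.004]
```

View pics/w6.png

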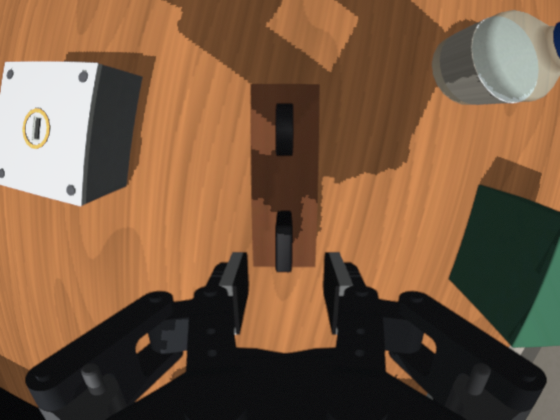

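```bash
python3 - <<'E'
from h import *
im=cv2.imread('pics/w6.png'); crop(im,250,195,320,285,6,'pics/w6z.png')
E
```

```text
(no output)
```

View pics/w6z.png

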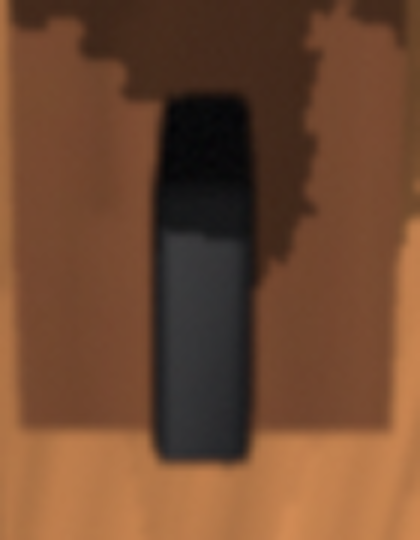

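```bash
python3 -m creep '[{"dp":[-1.5,-1,30],"angular":[0,0,0],"fingers":36},{"dp":[-1.5,-1,55],"angular":[0,0,0],"fingers":36},{"dp":[-1.5,-1,67],"angular":[0,0,0],"fingers":36},{"dp":[-1.5,-1,67],"angular":[0,0,0],"fingers":36},{"dp":[-1.5,-1,67],"angular":[0,0,0],"fingers":36}]'
python3 go.py 631.5 -179.5 60 1.757
```

```text
clock: 7.38
eef_pos: [631.9, -180.2, 61.4]
tcp_rot: [3.141, 0.0, 1.76]
contact_force: [0.0, 0.3, 0.5]
opening: 0.419
t 7.38 pos [ 631.9 -180.2   61.4] rot [3.141 0.    1.76 ] F [0.  0.3 0.5] open 35.8 q6 -0.47
dp [ 0.7 -0.2  1.4] ang [0.001 0.    0.003]
```

```bash
python3 -m creep '[{"dp":[0,0,0],"angular":[0,0,0],"fingers":0},{"dp":[0,0,0],"angular":[0,0,0],"fingers":0},{"dp":[0,0,0],"angular":[0,0,0],"fingers":0},{"dp":[0,0,0],"angular":[0,0,0],"fingers":0},{"dp":[0,0,0],"angular":[0,0,0],"fingers":0}]' 90
python3 go.py 631.5 -179.5 60 1.757
```

```text
clock: 7.8
eef_pos: [631.9, -180.6, 62.1]
tcp_rot: [3.14, 0.001, 1.76]
contact_force: [-1.1, -0.3, 6.8]
opening: 0.104
t 7.8 pos [ 631.9 -180.6   62.1] rot [3.14e+00 1.00e-03 1.76e+00] F [-1.1 -0.3  6.8] open 8.9 q6 -0.47
dp [ 1.2 -0.2  2.1] ang [0.002 0.001 0.003]
```

```bash
python3 -m creep '[{"dp":[0,0,-10],"angular":[0,0,0],"fingers":0},{"dp":[0,0,-25],"angular":[0,0,0],"fingers":0},{"dp":[0,0,-50],"angular":[0,0,0],"fingers":0},{"dp":[0,0,-80],"angular":[0,0,0],"fingers":0},{"dp":[0,0,-110],"angular":[0,0,0],"fingers":0}]'
python3 -m creep '[{"dp":[0,0,-10],"angular":[0,0,0],"fingers":0},{"dp":[0,0,-10],"angular":[0,0,0],"fingers":0}]'
python3 - <<'E'
from h import *
s=r.sense(); im=optics.grab_frame('wrist');cv2.imwrite('pics/w7.png',im); print(s['eef_pos'],s['tcp_rot'])
t=optics.grab_frame('scene');crop(t,210,150,350,290,5,'pics/s7.png')
E
python3 go.py 437.5 -135 182 1.5498
```

```text
clock: 8.22
eef_pos: [631.0, -180.1, 172.3]
tcp_rot: [3.141, -0.0, 1.76]
contact_force: [0.9, 0.3, -0.1]
opening: 0.1
clock: 8.38
eef_pos: [633.3, -180.8, 184.8]
tcp_rot: [3.135, 0.003, 1.76]
contact_force: [0.3, 0.6, 0.3]
opening: 0.103
[ 633.30706633 -180.79070147  184.78799508] [3.13540167e+00 3.11887979e-03 1.75980713e+00]
t 8.48 pos [ 631.  -180.1  180.4] rot [3.141 0.    1.76 ] F [-0.1  0.6 -0.6] open 8.5 q6 -0.47
dp [  80.7 -181.5   -1.7] ang [0.   0.   0.21]
```

View pics/w7.png

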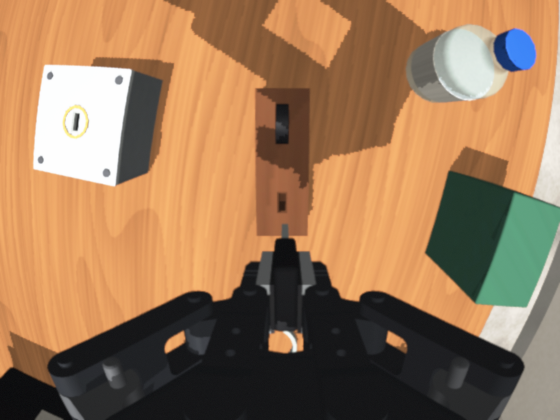

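View pics/s7.png

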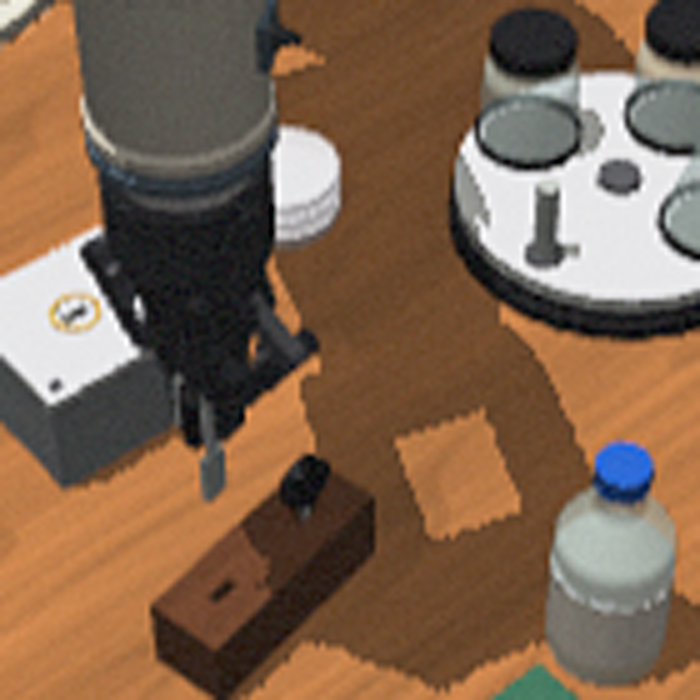

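```bash
python3 -m creep '[{"dp":[14,-32,0],"angular":[0,0,0.04],"fingers":0},{"dp":[28,-64,0],"angular":[0,0,0.08],"fingers":0},{"dp":[42,-96,0],"angular":[0,0,0.12],"fingers":0},{"dp":[56,-128,0],"angular":[0,0,0.16],"fingers":0},{"dp":[69,-155,0],"angular":[0,0,0.21],"fingers":0}]'
python3 go.py 437.5 -136.2 172 1.5498
```

```text
clock: 8.9
eef_pos: [462.2, -140.6, 178.1]
tcp_rot: [-3.137, -0.001, 1.548]
contact_force: [0.1, 0.1, -0.5]
opening: 0.104
t 8.9 pos [ 462.2 -140.6  178.1] rot [-3.137e+00 -1.000e-03  1.548e+00] F [ 0.1  0.1 -0.5] open 8.9 q6 -0.28
dp [  3.8 -24.8   6.2] ang [-0.004 -0.001 -0.002]
```

```bash
python3 -m creep '[{"dp":[2,-12,5],"angular":[0,0,0],"fingers":0},{"dp":[4,-24,5],"angular":[0,0,0],"fingers":0},{"dp":[4,-25,5],"angular":[0,0,0],"fingers":0},{"dp":[4,-25,5],"angular":[0,0,0],"fingers":0},{"dp":[4,-25,5],"angular":[0,0,0],"fingers":0}]'
python3 -m creep '[{"dp":[0,0,0],"angular":[0,0,0],"fingers":0},{"dp":[0,0,0],"angular":[0,0,0],"fingers":0},{"dp":[0,0,0],"angular":[0,0,0],"fingers":0}]'
python3 go.py 437.5 -136.2 172 1.5498
python3 - <<'E'
from h import *
s=r.sense(); im=optics.grab_frame('wrist');cv2.imwrite('pics/w8.png',im); print(s['eef_pos'],s['tcp_rot']); s2=r.sense();print(s2['eef_pos'],s2['tcp_rot'])
crop(im,200,150,370,300,4.5,'pics/w8z.png')
C=cam('wrist',s); print(proj('wrist',[437.5,-135,75],C)); p=s['eef_pos']; print(proj('wrist',p+[0,1.2,-52],C),proj('wrist',p+[0,1.2,-20],C))
E
```

```text
clock: 9.32
eef_pos: [442.1, -137.3, 175.3]
tcp_rot: [3.141, 0.0, 1.55]
contact_force: [0.5, -0.1, -0.3]
opening: 0.1
clock: 9.57
eef_pos: [441.7, -137.1, 175.2]
tcp_rot: [3.141, 0.0, 1.55]
contact_force: [0.7, 0.7, -1.3]
opening: 0.105
t 9.57 pos [ 441.7 -137.1  175.2] rot [3.141 0.    1.55 ] F [ 0.7  0.7 -1.3] open 9.0 q6 -0.28
dp [ 0.9 -4.2  3.2] ang [0. 0. 0.]
[ 441.65865833 -137.14836006  175.22767661] [3.14144846e+00 5.32571665e-05 1.54997007e+00]
[ 441.47967336 -137.10967233  175.2094828 ] [-3.14157723e+00 -1.39981149e-06  1.54992012e+00]
[279.15067162 211.73345741]
[284.43353195 232.74638461] [284.2974945  251.75646993]
```

View pics/w8z.png

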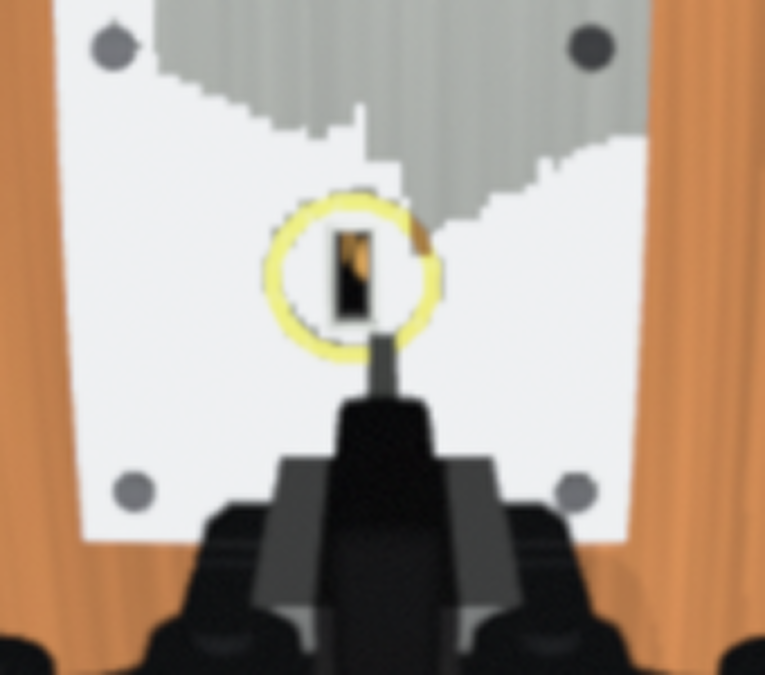

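```bash
python3 - <<'E'
from h import *
s=r.sense(); C=cam('wrist',s); p=s['eef_pos']
for d in [0,1.2,2.4]:
    print(d,'headbot',proj('wrist',p+[0,d+15,-3],C).round(1),'headtop near',proj('wrist',p+[0,d+15,33],C).round(1),'blade',[proj('wrist',p+[0,d+7,-52+h],C).round(1)[1] for h in (0,2,4,7)], 'tipend',[proj('wrist',p+[0,d+y,-52+h],C).round(1)[1] for y,h in ((5,1),(3,0),(6,3))])
im=cv2.imread('pics/w8.png'); crop(im,262,205,308,275,9,'pics/w8y.png')
E
```

```text
0 headbot [283.6 238.1] headtop near [283.1 270.6] blade [np.float64(223.9), np.float64(224.9), np.float64(225.8), np.float64(227.3)] tipend [np.float64(227.5), np.float64(230.0), np.float64(226.9)]
1.2 headbot [283.5 235.7] headtop near [283.  267.7] blade [np.float64(222.1), np.float64(223.0), np.float64(224.0), np.float64(225.4)] tipend [np.float64(225.6), np.float64(228.2), np.float64(225.0)]
2.4 headbot [283.4 233.3] headtop near [282.9 264.7] blade [np.float64(220.2), np.float64(221.1), np.float64(222.1), np.float64(223.5)] tipend [np.float64(223.8), np.float64(226.4), np.float64(223.2)]
```

View pics/w8y.png

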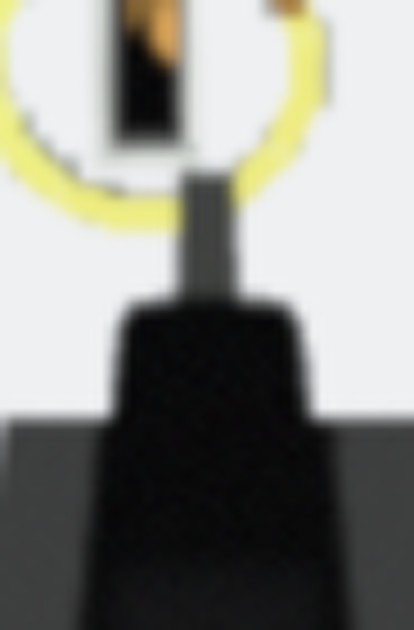

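```bash
python3 - <<'E'
from h import *
s=r.sense(); C=cam('wrist',s); p=s['eef_pos']
print(p, 'slot',cast('wrist',200+352.5/4.5,150+276/4.5,75,C),'blade',cast('wrist',285.1,224.4,p[2]-50,C),'headbot',cast('wrist',285.1,238.3,p[2]-3,C))
E
```

```text
[ 441.47967336 -137.10967233  175.2094828 ] slot [ 436.68499039 -134.61892218   75.        ] blade [ 442.02076188 -129.81658444  125.2094828 ] headbot [ 442.20555186 -122.24035511  172.2094828 ]
```

```bash
python3 -m creep '[{"dp":[2.2,-5.3,10],"angular":[0,0,0],"fingers":0},{"dp":[2.2,-5.3,25],"angular":[0,0,0],"fingers":0},{"dp":[2.2,-5.3,38],"angular":[0,0,0],"fingers":0},{"dp":[2.2,-5.3,40],"angular":[0,0,0],"fingers":0},{"dp":[2.2,-5.3,40],"angular":[0,0,0],"fingers":0}]'
python3 -m creep '[{"dp":[0,0,0],"angular":[0,0,0],"fingers":0},{"dp":[0,0,0],"angular":[0,0,0],"fingers":0}]'
python3 - <<'E'
from h import *
s=r.sense(); im=optics.grab_frame('wrist');cv2.imwrite('pics/w9.png',im); print(s['eef_pos'],s['tcp_rot'])
crop(im,240,195,330,275,8,'pics/w9z.png')
E
```

```text
clock: 10.03
eef_pos: [435.4, -134.6, 134.7]
tcp_rot: [-3.14, -0.0, 1.55]
contact_force: [-0.3, -0.5, -0.3]
opening: 0.105
clock: 10.2
eef_pos: [436.4, -134.9, 136.0]
tcp_rot: [3.141, 0.0, 1.55]
contact_force: [0.3, -0.4, -0.3]
opening: 0.101
[ 436.40131865 -134.91731119  135.98971971] [3.14053145e+00 3.31088286e-04 1.54982052e+00]
```

View pics/w9z.png

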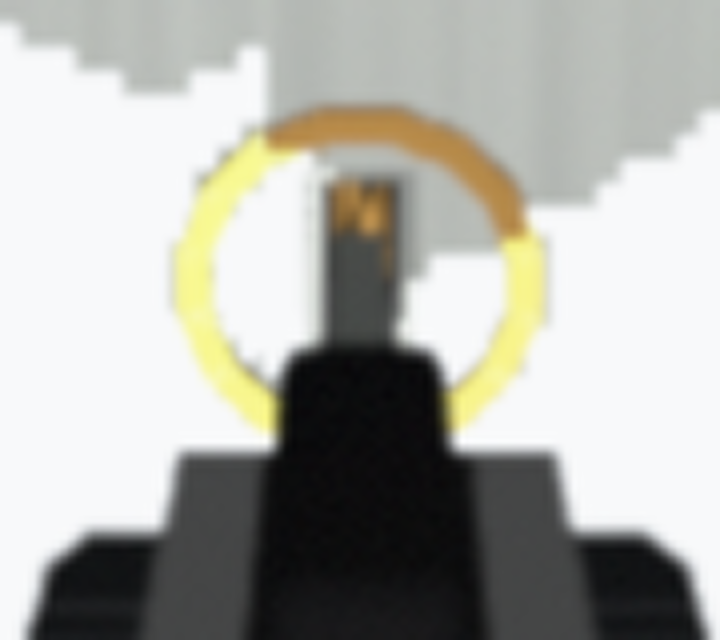

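```bash
python3 - <<'E'
from h import *
s=dict(eef_pos=np.array([436.4,-134.92,136.0]),tcp_rot=np.array([3.1405,0.0003,1.5498]));C=cam('wrist',s)
print(cast('wrist',285.3,217.5,75,C)-[0,8.2,0],cast('wrist',285,224.5,136-50,C)-[0,7,0],'ringtop/sides',cast('wrist',240+358/8,195+105/8,75,C),cast('wrist',240+172/8,195+280/8,75,C),cast('wrist',240+548/8,195+280/8,75,C))
print(r.sense()['eef_pos'],r.sense()['tcp_rot'])
E
```

```text
[ 437.15979306 -134.55117118   75.        ] [ 436.9328851  -134.70526121   86.        ] ringtop/sides [ 436.93913907 -120.07812334   75.        ] [ 421.35637054 -134.55113937   75.        ] [ 452.20837432 -135.21693065   75.        ]
[ 436.38326433 -134.89384585  136.01323232] [3.14039473e+00 3.58872213e-04 1.54976956e+00]
```

```bash
python3 -m creep '[{"dp":[0.2,0.2,5],"angular":[0,0,0],"fingers":0},{"dp":[0.2,0.2,9],"angular":[0,0,0],"fingers":0},{"dp":[0.2,0.2,13],"angular":[0,0,0],"fingers":0},{"dp":[0.2,0.2,17],"angular":[0,0,0],"fingers":0},{"dp":[0.2,0.2,19],"angular":[0,0,0],"fingers":0}]'; python3 go.py 437 -134.7 86 1.55
```

```text
clock: 10.67
eef_pos: [435.9, -134.6, 115.7]
tcp_rot: [-3.141, 0.0, 1.55]
contact_force: [-0.5, -1.0, -0.2]
opening: 0.099
t 10.67 pos [ 435.9 -134.6  115.7] rot [-3.141  0.     1.55 ] F [-0.5 -1.  -0.2] open 8.4 q6 -0.28
dp [-0.1  1.1 29.7] ang [-0.  0.  0.]
```

```bash
python3 -m creep '[{"dp":[0,0.3,4],"angular":[0,0,0],"fingers":0},{"dp":[0,0.3,7],"angular":[0,0,0],"fingers":0},{"dp":[0,0.3,10],"angular":[0,0,0],"fingers":0},{"dp":[0,0.3,12],"angular":[0,0,0],"fingers":0}]'; python3 go.py 437 -134.7 86 1.55
```

```text
clock: 11.0
eef_pos: [436.0, -134.7, 104.1]
tcp_rot: [-3.141, 0.0, 1.55]
contact_force: [-2.7, -0.7, 4.7]
opening: 0.097
t 11.0 pos [ 436.  -134.7  104.1] rot [-3.141  0.     1.55 ] F [-2.7 -0.7  4.7] open 8.3 q6 -0.28
dp [-0.   1.  18.1] ang [-0.001  0.    -0.   ]
```

```bash
python3 -m creep '[{"dp":[0,0.5,3],"angular":[0,0,0],"fingers":0},{"dp":[0,0.5,6],"angular":[0,0,0],"fingers":0},{"dp":[0,0.5,9],"angular":[0,0,0],"fingers":0},{"dp":[0,0.5,12],"angular":[0,0,0],"fingers":0},{"dp":[0,0.5,14],"angular":[0,0,0],"fingers":0}]'; python3 go.py 437 -134.7 86 1.55
```

```text
clock: 11.42
eef_pos: [436.9, -134.7, 90.3]
tcp_rot: [3.141, 0.0, 1.55]
contact_force: [-1.5, -1.4, 3.4]
opening: 0.102
t 11.42 pos [ 436.9 -134.7   90.3] rot [3.141 0.    1.55 ] F [-1.5 -1.4  3.4] open 8.7 q6 -0.28
dp [-0.   0.1  4.3] ang [ 0.  0. -0.]
```

```bash
python3 -m creep '[{"dp":[0,0.2,2],"angular":[0,0,0],"fingers":0},{"dp":[0,0.2,4],"angular":[0,0,0],"fingers":0},{"dp":[0,0.2,5],"angular":[0,0,0],"fingers":0},{"dp":[0,0.2,5.5],"angular":[0,0,0],"fingers":0},{"dp":[0,0.2,5.5],"angular":[0,0,0],"fingers":0}]'; python3 go.py 437 -134.7 86 1.55
python3 - <<'E'
from h import *
s=r.sense(); im=optics.grab_frame('wrist'); print(s['eef_pos'],s['tcp_rot'])
crop(im,180,150,390,310,3.8,'pics/w10z.png')
t=optics.grab_frame('scene');crop(t,180,150,300,270,5,'pics/s10.png')
E
```

```text
clock: 11.83
eef_pos: [437.0, -134.7, 85.7]
tcp_rot: [-3.141, 0.0, 1.55]
contact_force: [-7.0, -0.4, 20.0]
opening: 0.101
t 11.83 pos [ 437.  -134.7   85.7] rot [-3.141  0.     1.55 ] F [-7.  -0.4 20. ] open 8.6 q6 -0.28
dp [ 0.  -0.  -0.3] ang [-0.  0. -0.]
[ 437.02770072 -134.74517131   85.68500446] [-3.14144091e+00  2.63658781e-04  1.54995147e+00]
```

View pics/w10z.png

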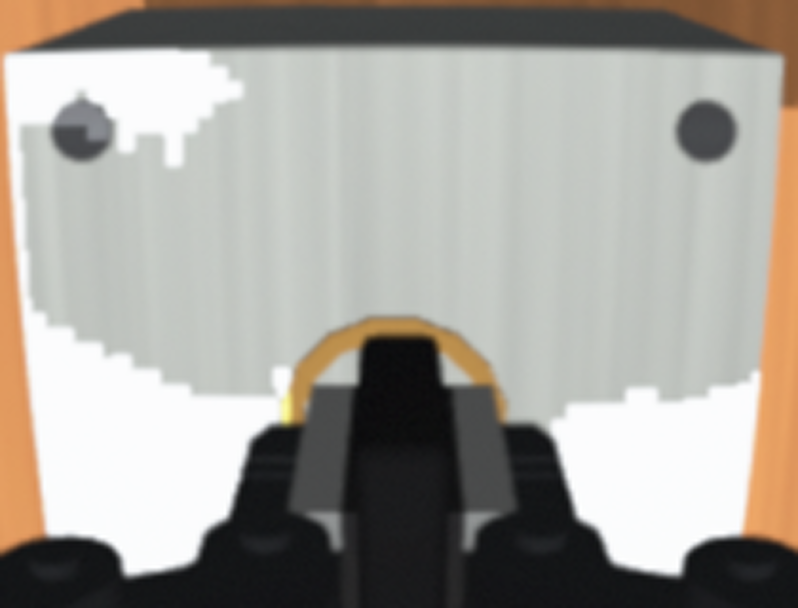

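View pics/s10.png

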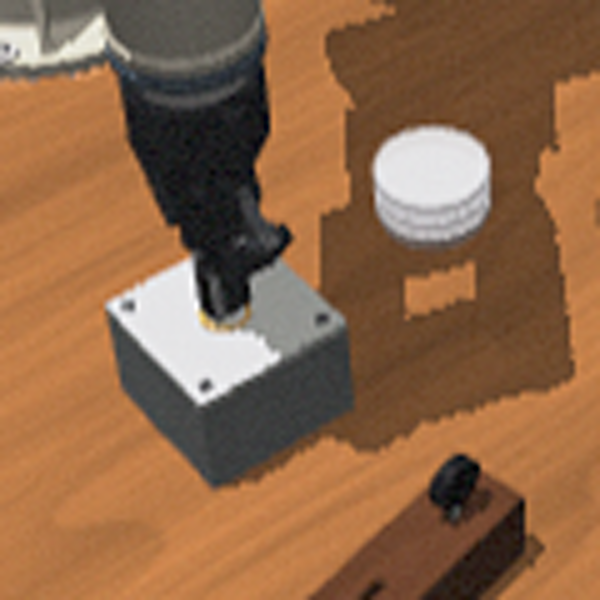

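```bash
python3 -m creep '[{"dp":[0,-0.5,0],"angular":[0,0,0],"fingers":0},{"dp":[0,-0.5,0],"angular":[0,0,0],"fingers":0},{"dp":[0,-0.5,0],"angular":[0,0,0.05],"fingers":0},{"dp":[0,-0.5,0],"angular":[0,0,0.12],"fingers":0},{"dp":[0,-0.5,0],"angular":[0,0,0.2],"fingers":0}]'; python3 go.py 437 -134.7 86 1.55; python3 -c "
from rig import r; print(r.sense()['wrist_torque'])"
```

```text
clock: 12.35
eef_pos: [436.9, -134.9, 85.7]
tcp_rot: [3.141, 0.0, 1.347]
contact_force: [-4.8, -0.3, 19.5]
opening: 0.111
t 12.35 pos [ 436.9 -134.9   85.7] rot [3.141 0.    1.347] F [-4.8 -0.3 19.5] open 9.4 q6 -0.08
dp [ 0.2  0.1 -0.3] ang [ 0.001  0.001 -0.203]
[-0.27981043  0.86960661  0.11394025]
```

```bash
python3 -m creep '[{"dp":[0,0,0],"angular":[0,0,0.1],"fingers":0},{"dp":[0,0,0],"angular":[0,0,0.2],"fingers":0},{"dp":[0,0,0],"angular":[0,0,0.3],"fingers":0},{"dp":[0,0,0],"angular":[0,0,0.4],"fingers":0},{"dp":[0,0,0],"angular":[0,0,0.5],"fingers":0}]' 110; python3 go.py 437 -134.7 86 1.55; python3 -c "
from rig import r; print(r.sense()['wrist_torque'])"
```

```text
clock: 12.77
eef_pos: [436.6, -135.0, 85.8]
tcp_rot: [3.141, 0.0, 0.846]
contact_force: [-5.9, -2.3, 19.9]
opening: 0.097
t 12.77 pos [ 436.6 -135.    85.8] rot [3.141 0.    0.846] F [-5.9 -2.3 19.9] open 8.3 q6 0.42
dp [ 0.5  0.1 -0.2] ang [ 0.001  0.001 -0.704]
[-0.45227878  1.13685144  0.11410752]
```

```bash
python3 -m creep '[{"dp":[0,0,0],"angular":[0,0,0.1],"fingers":0},{"dp":[0,0,0],"angular":[0,0,0.2],"fingers":0},{"dp":[0,0,0],"angular":[0,0,0.3],"fingers":0},{"dp":[0,0,0],"angular":[0,0,0.4],"fingers":0},{"dp":[0,0,0],"angular":[0,0,0.5],"fingers":0}]'; python3 go.py 437 -134.7 86 1.55; python3 -c "
from rig import r; print(r.sense()['wrist_torque'])"
```

```text
clock: 13.18
eef_pos: [436.4, -135.1, 85.7]
tcp_rot: [3.141, 0.001, 0.346]
contact_force: [-7.1, -2.4, 21.0]
opening: 0.1
t 13.18 pos [ 436.4 -135.1   85.7] rot [3.141e+00 1.000e-03 3.460e-01] F [-7.1 -2.4 21. ] open 8.5 q6 0.92
dp [ 0.7 -0.1 -0.3] ang [ 0.000e+00  1.000e-03 -1.204e+00]
[-0.61811399  1.23376262  0.19071267]
```

```bash
python3 -m creep '[{"dp":[0,0,0],"angular":[0,0,0.1],"fingers":0},{"dp":[0,0,0],"angular":[0,0,0.2],"fingers":0},{"dp":[0,0,0],"angular":[0,0,0.3],"fingers":0},{"dp":[0,0,0],"angular":[0,0,0.36],"fingers":0},{"dp":[0,0,0],"angular":[0,0,0.4],"fingers":0}]'; python3 go.py 437 -134.7 86 1.55; python3 -c "
from rig import r; print(r.sense()['wrist_torque'])"
```

```text
clock: 13.6
eef_pos: [436.3, -135.1, 85.7]
tcp_rot: [3.14, 0.0, -0.053]
contact_force: [-7.1, -3.6, 21.6]
opening: 0.098
t 13.6 pos [ 436.3 -135.1   85.7] rot [ 3.14   0.    -0.053] F [-7.1 -3.6 21.6] open 8.3 q6 1.32
dp [ 0.7 -0.5 -0.3] ang [ 1.000e-03  1.000e-03 -1.603e+00]
[-0.78875699  1.42472926  0.17968917]
```

```bash
python3 -m creep '[{"dp":[0,0,0],"angular":[0,0,0.03],"fingers":0},{"dp":[0,0,0],"angular":[0,0,0.05],"fingers":0},{"dp":[0,0,0],"angular":[0,0,0.05],"fingers":0},{"dp":[0,0,0],"angular":[0,0,0.05],"fingers":0}]'; python3 go.py 437 -134.7 86 1.55
python3 - <<'E'
from h import *
s=r.sense(); print(s['wrist_torque']); im=optics.grab_frame('wrist'); cv2.imwrite('pics/w11.png',im)
t=optics.grab_frame('scene');crop(t,180,110,380,270,4,'pics/s11.png'); print(r.sense()['contact_force'])
E
```

```text
clock: 13.93
eef_pos: [436.3, -135.1, 85.8]
tcp_rot: [3.14, 0.0, -0.099]
contact_force: [-7.6, -3.2, 21.1]
opening: 0.1
t 13.93 pos [ 436.3 -135.1   85.8] rot [ 3.14   0.    -0.099] F [-7.6 -3.2 21.1] open 8.5 q6 1.37
dp [ 0.6 -0.5 -0.2] ang [ 1.000e-03  1.000e-03 -1.649e+00]
[-0.82594901  1.43611267  0.14006399]
[-7.57337404 -3.25132745 21.47327639]
```

View pics/w11.png

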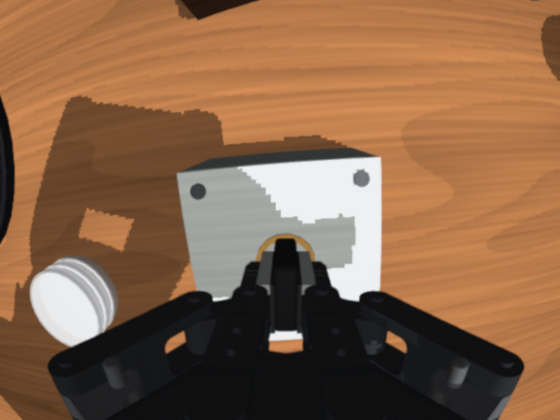

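View pics/s11.png

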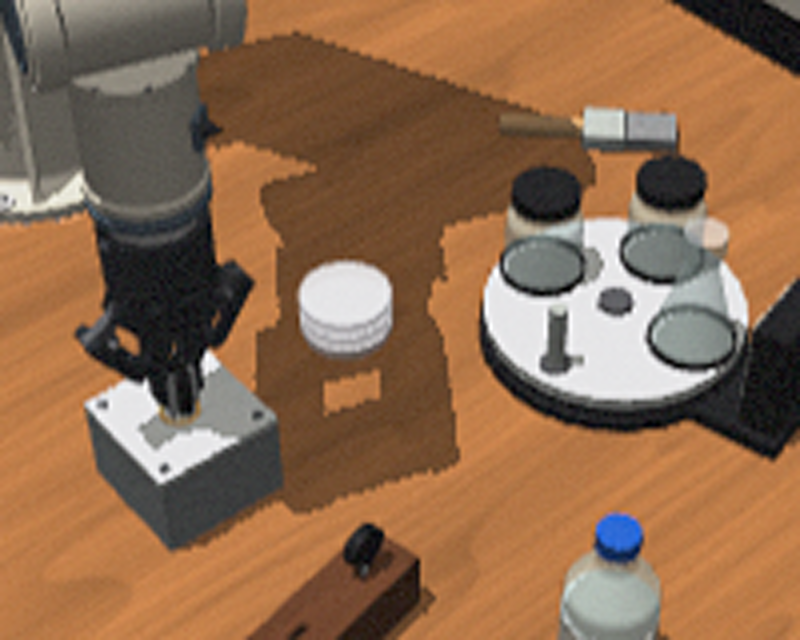

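```bash
python3 -m creep '[{"dp":[0,0,0],"angular":[0,0,0.03],"fingers":0},{"dp":[0,0,0],"angular":[0,0,0.06],"fingers":0},{"dp":[0,0,0],"angular":[0,0,0.06],"fingers":0},{"dp":[0,0,0],"angular":[0,0,0.06],"fingers":0}]'; python3 go.py 437 -134.7 86 1.55
python3 - <<'E'
from h import *
s=r.sense(); print(s['wrist_torque']); im=optics.grab_frame('wrist'); crop(im,230,215,340,345,5,'pics/w12.png')
E
```

```text
clock: 14.37
eef_pos: [436.3, -135.1, 85.7]
tcp_rot: [3.14, 0.0, -0.159]
contact_force: [-7.6, -2.2, 22.7]
opening: 0.098
t 14.37 pos [ 436.3 -135.1   85.7] rot [ 3.14   0.    -0.159] F [-7.6 -2.2 22.7] open 8.4 q6 1.43
dp [ 0.7 -0.5 -0.3] ang [ 1.000e-03  1.000e-03 -1.709e+00]
[-0.84284619  1.50679022  0.22644775]
```

View pics/w12.png

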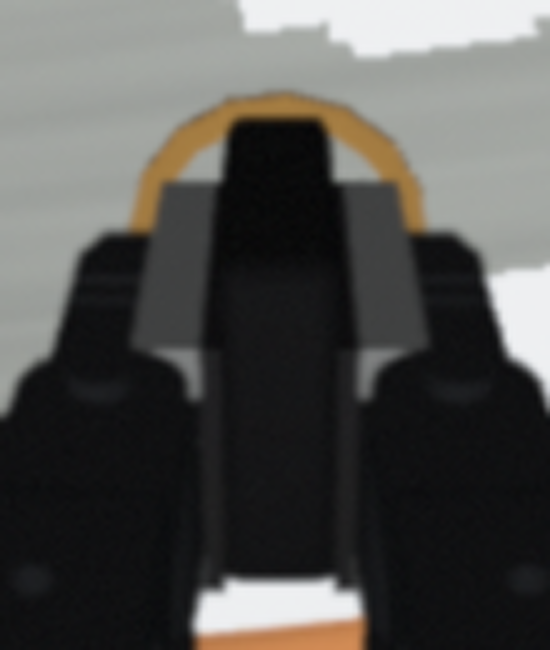

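```bash
python3 -m creep '[{"dp":[0,0,0],"angular":[0,0,0],"fingers":0},{"dp":[0,0,0],"angular":[0,0,0],"fingers":0},{"dp":[0,0,0],"angular":[0,0,0],"fingers":0}]'; python3 -c "
from rig import r; s=r.sense(); print(s['wrist_torque'],s['contact_force']); print(r.sign_off())"
```

```text
clock: 14.67
eef_pos: [436.3, -135.1, 85.8]
tcp_rot: [3.14, 0.0, -0.159]
contact_force: [-7.6, -2.8, 22.0]
opening: 0.102
[-0.85188038  1.47998201  0.19614256] [-7.58403862 -2.8436752  22.02081522]
the job is handed in; nothing more can be done
None
```

I finished the job and handed it in at 14.7 s, with the gripper still holding the key turned; no verdict came back.

- **Carousel:** I swung it a quarter turn anticlockwise by its post. After I let go, the wrist camera showed the flask's foot about 1 px (roughly 1 mm) from the lamp spot. All the glassware was upright, and the later scene picture still showed it that way.
- **Key in:** I took the rectangular-headed key out of the stand and pushed it into the switch. It stopped at the computed full depth, with the tip about 34 mm above the bench, and I kept about 20 N of downward push. It did not stall, so I did not need to rock it.
- **Key turned:** I turned the tool 1.71 rad clockwise to take up the play. At the end the key head was still square in the jaws, the grip was set to 110 N, and the turning moment was 0.20 N m.
- **Bystanders:** The last scene picture showed the round-headed key, dishes, brush and bottle apparently undisturbed. I did not recheck the amber jar, band and beaker, but the arm did not go near them.

**Unconfirmed:**
- I judged the barrel angle only from the tool's turn and the turning moment.
- The moment did not rise steadily: 0.18, 0.14, 0.23, then 0.20 N m over the last steps. So I can't be sure the barrel reached its hard stop, though the tool's turn leaves more than 0.2 rad of margin over the required 1.35 rad after play.
- A sideways load of about 8 N remained on the key.

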